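# Close the capsule press on its dowels

## Robot

A 7-joint arm with a two-finger parallel gripper is mounted at the origin on a cart in front of the work surface, level with it; the furniture and walls round the work are solid. World frame = base frame: x ahead of the robot, y to its left, z up, the work surface at z = 0. Lengths are in m, angles in rad, forces in N, time in s.
With the tool pointing down it reaches from about 0.4 to 0.875 m from the base axis. Payload 4.4 kg.
Tool frame: the origin (TCP) lies at the very end of the fingers, on their centre line; the grasp point (between the pads) lies 19 mm behind it (env.grip_point_offset is the distance from the TCP to the grasp point, in m); z points along the fingers, y is the line along which they close (so a half turn about z gives the same grasp; the last joint's range is limited). The gripper opens to 85 mm and grips with 20 to 120 N. Pads are 22 mm wide; open, the fingers measure 114 mm over their backs; the gripper's body (76 mm by 85 mm) begins 54 mm behind the grasp point. The pads swing forward as they close: fully open they stand 13 mm farther back than shut.
Start: joints at [-0.066, 0.628, 0.038, 1.517, -0.027, 0.996, -0.02], TCP at [0.65, 0, 0.231] pointing down, gripper open.
Joint ranges: [-3.06, 3.06], [-0.37, 2.12], [-1.25, 1.32], [0.18, 2.47], [-1.1, 4.24], [0.23, 1.98], [-2.94, 2.94]. Speed limits (rad/s): [2.57, 2.57, 3.14, 3.14, 3.14, 3.14, 3.14].

## Interface

Orientations are given as a unit quaternion [x, y, z, w].
In Python, from station import env gives the robot as it stands.
- The arm moves only by the tool move_arm, never from a script. Its argument "targets" is one flat list of numbers, 6 for each row, row after row: the shift along the world's x, y, z as a fraction of full scale, then the turn, a rotation vector about the world's x, y, z as a fraction of full scale. In form: [dx, dy, dz, ax, ay, az, dx, dy, dz, ax, ay, az, ...]. A call has 1 to 20 rows; each row shifts and turns the commanded pose from where the row before left it; what a row does not reach is not made up. Full scale, the value 1, is 500 mm for a shift and 30 degrees for a turn. A row lasts 1/8 s, in which the tool goes at most 62.5 mm and 10.7 degrees, less where a joint would pass 70% of its speed; a pose out of reach is approached as far as the arm can. A call with a number of a shift or a turn outside -1 to 1 is refused whole. A call with a gripper value outside its range is refused whole. "fingers" is the closure, from -1 (fully open) to 1 (shut), so that 0 is half open, set as the call begins (left out, the last holds). The fingers move at their own pace and stop on an object; the grip force is fixed at half the most. Time passes only in rows, so rows that do not move let the fingers close. It gives the time, the measured TCP pose, the force, the opening and the grip force at its end, in the units of the state.
- env.sense(): the state, without advancing time (a new reading comes with each control period).
- env.get_image(name): name is "scene" or "side" or "wrist"; returns (picture, depth): 420x560x3 uint8, blue, green, red; 420x560 float32, m along the optical axis (not along the pixel's ray), 0 where there is no reading.
- env.camera_info(name): a dict with "vfov" (degrees; the focal length in pixels is half the picture's height over the tangent of half this angle, whatever the lens; pixels are square), "cx", "cy" (the principal point, pixels), "k1" (the pictures are not rectified: a ray, as slopes to the right and down, at radius r is drawn at 1 + k1 r^2 times it, then the intrinsics apply), "cam_to_world" (4x4, takes a point from camera to world coordinates); the wrist camera has in their place "tool_from_camera" (4x4, takes a point from camera to tool coordinates, whose origin is the TCP and whose axes are the flange's). Camera axes: x right, y up, looking along -z (the intrinsics and any distortion apply to the point x, -y, -z); pixel columns grow to the right and rows downward; lengths in m; the calibration is good to about 2 mm. A picture is of the moment at which its call begins: read the wrist's pose just before it. camera_info takes no time and is no camera call.
- env.finish_job(): hands the job in; it is judged then, once.
The state is a dict: "time_s": time; "joints": joint angles; "qvel": joint speeds; "joint_efforts": joint torques, N m; "tool_pos": TCP position; "orientation": TCP orientation; "wrist_force": force on the tool from outside, world axes, zero at the start; "moment": the same for the moment, N m; "gripper_width": opening from 0.0 (shut) to 1.0 (fully open); "grip_force": force on a finger pad.
Only numpy, scipy, OpenCV 4.12 (cv2) and the standard library are available. Lean on these libraries where they do the work, as an engineer would, in place of code of your own. Each camera call takes 0.05 s, during which the arm holds its last target. There are 200 camera calls.

## Task

Slip the blade of the spatula under the orange lip of the capsule press and lever its clear cover open until the cover stands upright or leans back, then lay the spatula down on the worktop beside the press. Set the loose blue upper plate onto the two dowels of the press, push it fully down against the springs, and finish while holding it pressed there; do not let go. Leave the teal-capped vial and the brown bottle where they are.

Things in the scene. Friction and masses are not known exactly. Their poses are not given: they have to be found in the camera images.
- press: The capsule press, fixed to the worktop: aluminium frame 104 (x) x 190 (y) x 42 mm high with an open well 88 x 170 mm, in it two upright dowels and a blue sprung plate with white dots. Origin: centre of its underside, on the worktop. x points from the lip side (front, towards the robot) to the hinge side, z up. A ledge before the front wall (x -64 to -52 mm) has its top at 34 mm.
- cover (a joint): Angle of the flat clear cover (rad): 0 shut, grows as the lip rises, 1.57 upright, 1.9 its stop. Light hinge friction: it stays where it is left; about 1 N at the lip moves it. A sheet 4 mm thick, 188 mm wide, reaching 104 mm from the hinge, plus an orange lip 12 mm long and 120 mm wide.
- cover_lip (a point): Middle of the front edge of the orange lip, on its underside (42 mm above the worktop while shut; moves with the cover; its x axis points from lip to hinge). Under the shut lip is a slot 8 mm high (34 to 42 mm above the worktop) and 12 mm deep, closed behind by the frame.
- cover_hinge (a point): Middle of the cover's hinge axis, which runs along the press's y; 44 mm above the worktop, 52 mm behind the middle of the press.
- lower_plate (a joint): How far the sprung blue plate in the press is pressed down (m): 0 up (its top 24 mm above the worktop), 0.008 fully down. The springs push back with about 6.5 N at the start and 13 N fully down.
- seat (a point): Middle of the press, 16 mm above the worktop: where the middle of the upper plate's underside is when it sits on the dowels and is fully pressed down (24 mm above the worktop when it only rests on the lower plate). Fixed to the press, same axes.
- dowel_left (a point): Centre of the top of the steel dowel on the press's +y side: 10 mm diameter with a tapered nose 5 mm long, top 41 mm above the worktop. The dowels are 124 mm apart.
- dowel_right (a point): The same on the press's -y side.
- upper_plate: The loose blue upper plate, 0.22 kg: 78 (x) x 150 (y) x 12 mm, with two through holes of 12.5 mm at y = +62 and -62 mm (either way round fits), and a black grip bar upright on top. Origin: centre of its underside; z up.
- upper_plate_bar (a point): Centre of the upper plate's black grip bar, 32 mm above the plate's underside. The bar is 56 mm long along the plate's x, 16 mm thick along its y, and reaches from 12 to 52 mm above the underside; grasp it across y.
- spatula: Pill spatula, 30 g, 194 mm long along its x, lying flat; origin at the middle of its length, underside. Blue handle x -97 to +11 mm, 12 mm wide, 8 mm thick; steel blade x +12 to +97 mm, 22 mm wide, 2 mm thick, level with the underside of the handle.
- spatula_handle (a point): Point on the spatula's handle near its balance point and near the blade, half-way up the handle (4 mm over the underside); grasp across y.
- spatula_tip (a point): Middle of the end of the spatula's blade, half-way through its thickness.
- teal_vial: Bystander: white vial with teal cap, 31 mm wide, 62 mm high. Origin: centre of its underside.
- brown_bottle: Bystander: brown glass bottle with dark stopper, 57 mm wide, 100 mm high. Origin: centre of its underside.

How it is judged:
By the outcome, as a careful person would: the job done as asked, in the order asked, and still so for the second after the job is handed in, while the arm keeps its last pose, push and grip.
It also fails if it takes over 70 s, if anything falls off the work surface, if the arm or the gripper's body presses on something with over 40 N, if the wrist force passes 120 N, or if a joint passes its speed limit or range.

## Working session

There is one attempt and no reset: what is moved stays moved. The work goes in short steps, Python scripts to look and compute and a tool call to move; the robot and the scene stay as the last step left them, time stands still between calls to the robot, and variables do not carry over. Pictures are saved under pics/ and viewed, at most 10 in all, crops included, and the job is handed in when it is done.

Besides the shell and the picture viewer there is one more tool, called after "Call:" by a JSON object that holds its "name" and its "arguments". move_arm: Moves the arm, as the interface text tells. Its arguments: {"type":"object","properties":{"targets":{"type":"array","items":{"type":"number","minimum":-1,"maximum":1}},"fingers":{"type":"number"}},"required":["targets"]}

```bash
mkdir -p pics; ls; cat > h.py <<'E'
import numpy as np, cv2, sys
from station import env
from scipy.spatial.transform import Rotation as R
def cam(name):
    s=env.sense(); im,d=env.get_image(name); c=env.camera_info(name)
    if 'cam_to_world' in c: T=np.array(c['cam_to_world'])
    else:
        W=np.eye(4); W[:3,:3]=R.from_quat(s['orientation']).as_matrix(); W[:3,3]=s['tool_pos']
        T=W@np.array(c['tool_from_camera'])
    return im,d,c,T
def slopes(px,c,h=420):
    f=h/2/np.tan(np.radians(c['vfov'])/2)
    p=(np.atleast_2d(px).astype(float)-[c['cx'],c['cy']])/f
    u=p.copy()
    for _ in range(20): u=p/(1+c['k1']*(u**2).sum(1,keepdims=True))
    return u
def ray(px,c,T):
    u=slopes(px,c); d=np.c_[u[:,0],-u[:,1],-np.ones(len(u))]
    return T[:3,3],d@T[:3,:3].T
def plane(px,c,T,z):
    o,d=ray(px,c,T); return o+d*((z-o[2])/d[:,2])[:,None]
def dpts(d,c,T):
    v,u=np.mgrid[0:d.shape[0],0:d.shape[1]]
    o,r=ray(np.c_[u.ravel(),v.ravel()],c,T)
    return (o+r*d.ravel()[:,None]).reshape(*d.shape,3)
E
python3 - <<'E'
from h import *
for n in ['scene','side','wrist']:
    im,d,c,T=cam(n); cv2.imwrite(f'pics/{n}0.png',im); np.savez(f'{n}0.npz',im=im,d=d,T=T); print(n,{k:v for k,v in c.items() if not hasattr(v,'__len__')},T.round(3).tolist())
print(env.sense(),env.grip_point_offset)
E
```

```text
pics
scene {'vfov': 51.84581806069858, 'cx': 278.6521007177343, 'cy': 208.72449912004322, 'k1': -0.07000725804224667} [[-0.866, 0.371, -0.335, 0.151], [-0.5, -0.663, 0.557, 0.685], [-0.015, 0.65, 0.76, 1.001], [0.0, 0.0, 0.0, 1.0]]
side {'vfov': 54.34052123201474, 'cx': 279.21627427698405, 'cy': 211.81566694617854, 'k1': -0.03998675480111147} [[-0.984, 0.131, -0.123, 0.4], [-0.179, -0.657, 0.732, 0.956], [0.015, 0.742, 0.67, 0.941], [0.0, 0.0, 0.0, 1.0]]
wrist {'vfov': 71.26835067973295, 'cx': 280.51282456693093, 'cy': 210.1662430897517, 'k1': -0.04421687243590831} [[1.0, -0.0, 0.001, 0.65], [0.0, 0.961, 0.278, 0.072], [-0.001, -0.278, 0.961, 0.374], [0.0, 0.0, 0.0, 1.0]]
{'time_s': 0.15, 'joints': array([-0.06578612,  0.62914369,  0.03849367,  1.51810692, -0.02698256,
        0.99633343, -0.02000918]), 'qvel': array([-1.11995787e-03, -2.35821356e-03,  1.41695878e-04, -2.96181177e-03,
       -2.22321471e-03, -5.56981164e-04,  2.59952585e-05]), 'joint_efforts': array([ 2.19518879e-03, -5.63800478e+01,  1.22790758e+00, -1.93650573e+01,
        1.11919764e-02,  7.40401709e-03, -1.44664841e-05]), 'tool_pos': array([ 6.49530038e-01, -7.44866514e-06,  2.30604730e-01]), 'orientation': array([ 7.07124084e-01,  7.07089094e-01, -5.37413679e-04, -5.03152795e-04]), 'wrist_force': array([-0.49849442, -0.41351819, -0.62568901]), 'moment': array([ 0.03224811, -0.01359492,  0.00925924]), 'grip_force': 0.0, 'gripper_width': 0.9972582498107695} 0.0187
```

View pics/scene0.png

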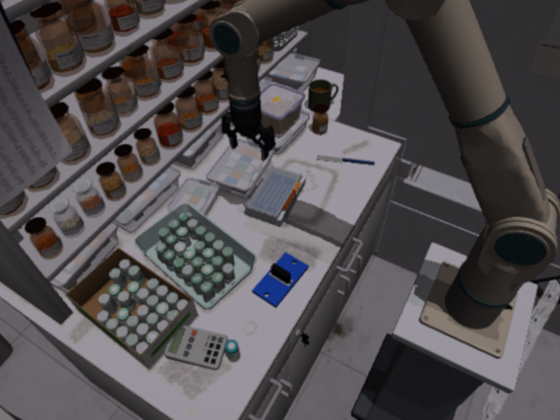

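View pics/side0.png

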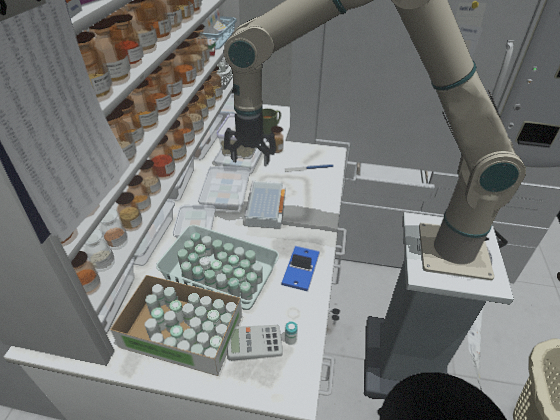

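The scene view shows the press at (275,193) with its orange lip at (297,203), the blue plate at (281,278), and the spatula at (345,160) with blue handle right and blade left. The vial is at (232,348) and the brown bottle at (320,120). The side view has the press at (267,203), plate at (300,268), spatula at (310,168) and vial at (291,332).

```bash
python3 - <<'E'
from h import *
for n,rois in {'scene':dict(lip=(285,180,315,222),plate=(245,245,315,312),handle=(336,150,380,170),vial=(220,335,245,362),blade=(312,150,345,168)),
 'side':dict(lip=(275,180,300,225),plate=(275,240,330,295),handle=(300,155,340,178),vial=(280,315,305,350),blade=(280,160,312,178))}.items():
    D=np.load(n+'0.npz'); im,d,T=D['im'],D['d'],D['T']; c=env.camera_info(n)
    P=dpts(d,c,T); hsv=cv2.cvtColor(im,cv2.COLOR_BGR2HSV)
    for k,(a,b,e,f) in rois.items():
        lo,hi={'lip':((5,110,60),(22,255,255)),'plate':((105,150,40),(130,255,255)),'handle':((95,90,30),(130,255,255)),'vial':((80,80,40),(98,255,255)),'blade':((0,0,0),(180,255,255))}[k]
        m=cv2.inRange(hsv,lo,hi); mm=np.zeros_like(m); mm[b:f,a:e]=m[b:f,a:e]
        if k=='blade': continue
        z={'lip':.046,'plate':.012,'handle':.008,'vial':.062}[k]
        v,u=np.nonzero(mm)
        if len(u)<5: print(n,k,'few'); continue
        q=P[v,u]; pl=plane(np.c_[u,v],c,T,z)
        r=cv2.minAreaRect((pl[:,:2]*1000).astype(np.float32))
        print(n,k,len(u),'depthmean',np.median(q,0).round(4),'rect c',np.round(r[0],1),np.round(r[1],1),round(r[2],1), 'pxbox',u.min(),u.max(),v.min(),v.max(), cv2.boxPoints(r).round(0).tolist())
    print(n, 'table z',[P[y,x].round(3).tolist() for x,y in ([(330,240),(300,320)] if n=='scene' else [(310,220),(310,310)])])
im=np.load('scene0.npz')['im']; a=cv2.resize(im[140:320,220:400],None,fx=3,fy=3,interpolation=cv2.INTER_CUBIC)
a=cv2.convertScaleAbs(a,alpha=1.5); cv2.imwrite('pics/s_crop.png',a)
E
```

```text
scene lip 107 depthmean [ 0.5665 -0.084   0.0457] rect c [565.8 -82.9] [ 11.6 119.8] 5.9 pxbox 285 300 181 209 [[554.0, -24.0], [566.0, -143.0], [578.0, -142.0], [565.0, -23.0]]
scene plate 1119 depthmean [0.4594 0.1842 0.0118] rect c [462.  166.6] [149.9  77.3] 83.9 pxbox 253 307 253 305 [[416.0, 96.0], [492.0, 88.0], [508.0, 237.0], [432.0, 245.0]]
scene handle 64 depthmean [ 0.4618 -0.3555  0.0073] rect c [ 462.9 -354.9] [100.1  10.1] 19.4 pxbox 343 373 159 163 [[414.0, -367.0], [417.0, -376.0], [512.0, -343.0], [508.0, -334.0]]
scene vial 111 depthmean [0.4529 0.4066 0.0609] rect c [454.3 404.8] [27.3 31.6] 33.4 pxbox 225 237 340 353 [[434.0, 410.0], [452.0, 384.0], [474.0, 399.0], [457.0, 426.0]]
scene table z [[0.405, -0.02, -0.001], [0.37, 0.226, -0.037]]
side lip 67 depthmean [ 0.5669 -0.0758  0.0467] rect c [567.2 -79.8] [  9.9 110.3] 5.6 pxbox 279 284 190 211 [[557.0, -25.0], [568.0, -135.0], [577.0, -134.0], [567.0, -24.0]]
side plate 640 depthmean [0.4626 0.1926 0.0125] rect c [464.4 167.7] [148.5  75.4] 83.8 pxbox 282 318 247 288 [[419.0, 98.0], [494.0, 90.0], [510.0, 237.0], [435.0, 246.0]]
side handle 39 depthmean [ 0.4622 -0.3551  0.008 ] rect c [ 463.5 -353.5] [100.    9.7] 19.6 pxbox 307 332 165 167 [[415.0, -366.0], [418.0, -375.0], [512.0, -341.0], [509.0, -332.0]]
side vial 78 depthmean [0.4553 0.4094 0.0609] rect c [456.5 407.8] [24.7 33.6] 9.6 pxbox 286 296 322 334 [[442.0, 422.0], [447.0, 389.0], [471.0, 393.0], [466.0, 426.0]]
side table z [[0.463, -0.049, 0.002], [0.419, 0.305, 0.001]]
```

View pics/s_crop.png

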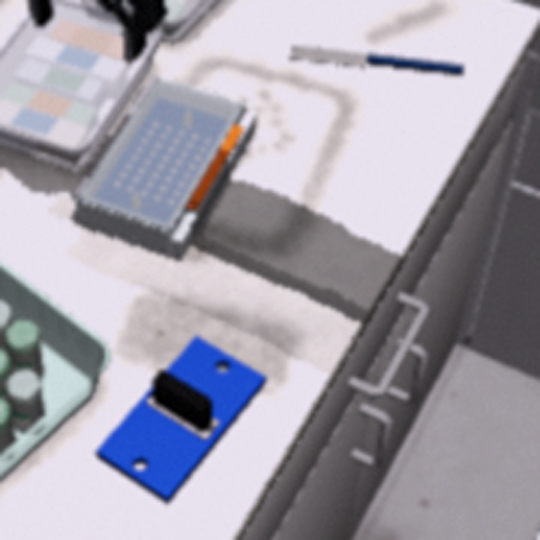

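Call:
{"name": "move_arm", "arguments": {"targets": [-0.027,-0.0575,0,0,0,0.304,-0.027,-0.0575,0,0,0,0.304,-0.027,-0.0575,0,0,0,0.304,-0.027,-0.0575,0,0,0,0.304,-0.027,-0.0575,0,0,0,0.304,-0.027,-0.0575,0,0,0,0.304,-0.027,-0.0575,0,0,0,0.304,-0.027,-0.0575,0,0,0,0.304,-0.027,-0.0575,0,0,0,0.304,-0.027,-0.0575,0,0,0,0.304,-0.027,-0.0575,0,0,0,0.304,-0.027,-0.0575,0,0,0,0.304,0,0,0,0,0,0,0,0,0,0,0,0], "fingers": -1}}

```text
time_s: 1.9
tool_pos: [0.4883, -0.3441, 0.2312]
orientation: [-0.168, 0.986, 0.001, 0.0]
wrist_force: [0.2, -0.0, -0.5]
gripper_width: 1.002
grip_force: 0.0
```

```bash
python3 - <<'E'
from h import *
im,d,c,T=cam('wrist'); cv2.imwrite('pics/w1.png',im); np.savez('w1.npz',im=im,d=d,T=T)
s=env.sense(); M=R.from_quat(s['orientation']).as_matrix(); print(s['tool_pos'],M.round(3).tolist(),s['joints'].round(2))
hsv=cv2.cvtColor(im,cv2.COLOR_BGR2HSV); m=cv2.inRange(hsv,(95,90,30),(130,255,255))
n,l,st,ce=cv2.connectedComponentsWithStats(m)
for i in range(1,n):
    if st[i,4]>300:
        v,u=np.nonzero(l==i); pl=plane(np.c_[u,v],c,T,.008); r=cv2.minAreaRect((pl[:,:2]*1000).astype(np.float32)); print(st[i],np.round(r[0],1),np.round(r[1],1),r[2],cv2.boxPoints(r).round(1).tolist())
E
```

```text
[ 0.48864813 -0.34358844  0.23130128] [[-0.943, -0.333, 0.0], [-0.333, 0.943, 0.001], [-0.001, 0.001, -1.0]] [ 0.87  0.59 -0.48  1.66  0.32  0.97  2.18]
```

View pics/w1.png

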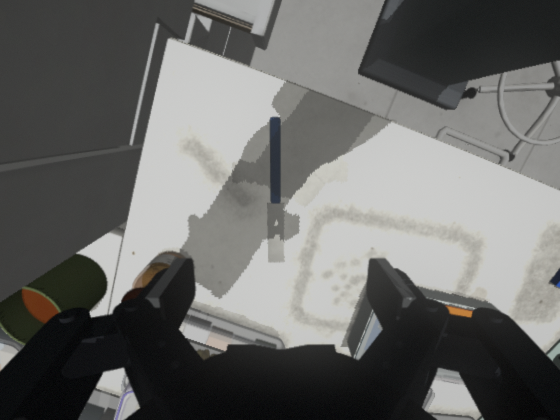

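The wrist view shows the handle from (275,118) to (276,203) and the blade end at (276,262). The brown bottle is near (155,275), well to the left.

```bash
python3 - <<'E'
from h import *
D=np.load('w1.npz'); im,d,T=D['im'],D['d'],D['T']; c=env.camera_info('wrist')
hsv=cv2.cvtColor(im,cv2.COLOR_BGR2HSV)
m=cv2.inRange(hsv,(90,70,10),(140,255,255)); mm=m*0; mm[100:225,255:300]=m[100:225,255:300]
v,u=np.nonzero(mm); pl=plane(np.c_[u,v],c,T,.008); r=cv2.minAreaRect((pl[:,:2]*1000).astype(np.float32)); print(len(u),u.min(),u.max(),v.min(),v.max(),np.round(r[0],1),np.round(r[1],1),r[2],cv2.boxPoints(r).round(1).tolist())
print('tip,blade sides',plane([[276,262],[267,235],[285,235],[267,205],[284,205]],c,T,.002).round(4).tolist())
print(plane([[275,117.5],[276,203]],c,T,.008).round(4).tolist())
P=dpts(d,c,T); print('bottle',P[275,155],P[262,165],'table',P[150,320])
E
```

```text
163 271 278 118 201 [ 464.5 -359.2] [102.6   8.5] 19.256877899169922 [[414.70001220703125, -372.1000061035156], [417.5, -380.1000061035156], [514.4000244140625, -346.29998779296875], [511.6000061035156, -338.20001220703125]]
tip,blade sides [[0.5969, -0.3114, 0.002], [0.5629, -0.3362, 0.002], [0.5548, -0.3131, 0.002], [0.5229, -0.3496, 0.002], [0.5155, -0.3285, 0.002]]
[[0.4153, -0.3757, 0.008], [0.5149, -0.3398, 0.008]]
bottle [ 0.50076774 -0.39827054  0.25787497] [ 0.62548388 -0.4489911   0.04087121] table [ 4.33397454e-01 -3.09643911e-01  2.26676337e-04]
```

Call:
{"name": "move_arm", "arguments": {"targets": [0.028,0,0,0,0,0,0,0,-0.08,0,0,0,0,0,-0.08,0,0,0,0,0,-0.08,0,0,0,0,0,-0.08,0,0,0,0,0,-0.06,0,0,0,0,0,-0.04,0,0,0,0,0,-0.02,0,0,0,0,0,-0.012,0,0,0,0,0,0,0,0,0]}}

```text
time_s: 3.2
tool_pos: [0.5024, -0.3451, 0.0057]
orientation: [-0.169, 0.986, -0.0, 0.0]
wrist_force: [0.6, -0.0, -0.0]
gripper_width: 0.998
grip_force: 0.0
```

Call:
{"name": "move_arm", "arguments": {"targets": [0,0,-0.005,0,0,0,0,0,0,0,0,0,0,0,0,0,0,0,0,0,0,0,0,0,0,0,0,0,0,0,0,0,0,0,0,0,0,0,0,0,0,0,0,0,0,0,0,0,0,0,0,0,0,0], "fingers": 1}}

```text
time_s: 4.32
tool_pos: [0.5022, -0.3451, 0.0032]
orientation: [-0.169, 0.986, -0.0, 0.0]
wrist_force: [-1.1, -0.2, 5.0]
gripper_width: 0.122
grip_force: 59.0
```

Call:
{"name": "move_arm", "arguments": {"targets": [0,0,0.03,0,0,0,0,0,0.06,0,0,0,0,0,0.06,0,0,0,-0.024,0.083,0,0,0,-0.0756,-0.024,0.083,0,0,0,-0.0756,-0.024,0.083,0,0,0,-0.0756,-0.024,0.083,0,0,0,-0.0756,-0.024,0.083,0,0,0,-0.0756,-0.024,0.083,0,0,0,-0.0756,0,0,0,0,0,0,0,0,0,0,0,0]}}

```text
time_s: 5.7
tool_pos: [0.4307, -0.0964, 0.0782]
orientation: [-0.051, 0.999, -0.0, 0.001]
wrist_force: [0.3, -1.1, 0.0]
gripper_width: 0.123
grip_force: 58.7
```

```bash
python3 - <<'E'
from h import *
s=env.sense(); M=R.from_quat(s['orientation']).as_matrix(); print(s['tool_pos'],M.round(3).tolist())
a=[]
for n,b in (('scene',(230,140,350,260)),('side',(230,140,350,260)),('wrist',(180,150,560-180,330))):
    im,d,c,T=cam(n); np.savez(n+'2.npz',im=im,d=d,T=T)
    x=im[b[1]:b[3],b[0]:b[2]]
    a.append(cv2.resize(x,(390,390) if n!='wrist' else (400,360),interpolation=cv2.INTER_CUBIC))
o=np.zeros((600,800,3),np.uint8)
o[:300,:300]=cv2.resize(a[0],(300,300)); o[:300,310:610]=cv2.resize(a[1],(300,300)); 
im=np.load('wrist2.npz')['im']; o[305:600,:393]=cv2.resize(im,(393,295))
cv2.imwrite('pics/m2.png',o)
E
```

```text
[ 0.43068997 -0.09639748  0.07822865] [[-0.995, -0.102, 0.001], [-0.102, 0.995, -0.001], [-0.001, -0.001, -1.0]]
```

View pics/m2.png

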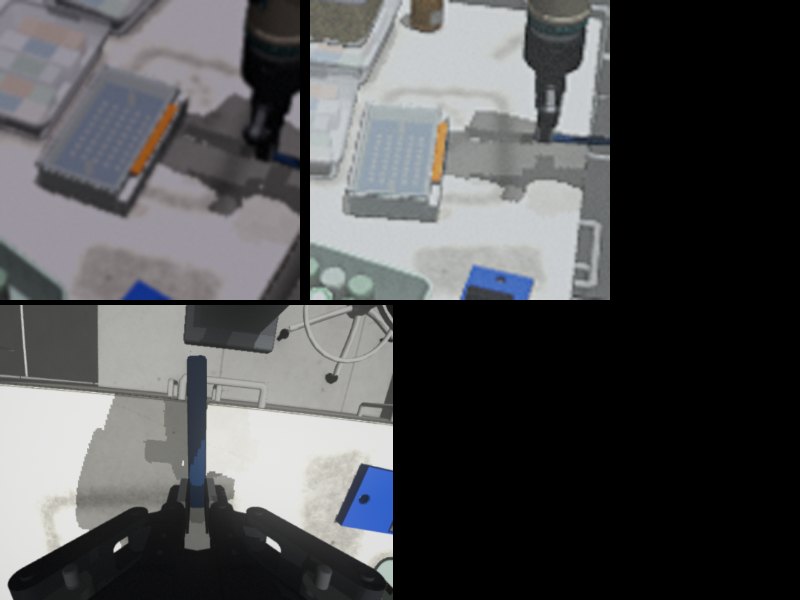

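The composite shows the handle gripped straight in the wrist view, and the lip fully visible in the scene and side views. The blade is faint against the shadow, so I'll read it from depth.

```bash
python3 - <<'E'
from h import *
ux=np.array([.9947,.1025]); uy=np.array([-.1025,.9947]); tcp=np.array([.4307,-.0964])
for n in ('scene','side','wrist'):
    D=np.load(n+'2.npz'); im,d,T=D['im'],D['d'],D['T']; c=env.camera_info(n); P=dpts(d,c,T)
    rel=P[...,:2]-tcp; a=rel@ux; b=rel@uy; z=P[...,2]
    for nm,A in (('blade',(.03,.12)),('handle',(-.11,-.03))):
        m=(a>A[0])&(a<A[1])&(abs(b)<.02)&(z>.06)&(z<.11)&(d>0)
        if n=='wrist' and nm=='blade': continue
        if m.sum()<5: print(n,nm,m.sum()); continue
        f=np.polyfit(a[m],z[m],1); g=np.polyfit(a[m],b[m],1)
        print(n,nm,m.sum(),'a',a[m].min().round(4),a[m].max().round(4),'z=%.4f slope %.3f'%(f[1],f[0]),'b0 %.4f slope %.3f'%(g[1],g[0]),'zmed',np.median(z[m]).round(4))
    if n!='wrist':
        hsv=cv2.cvtColor(im,cv2.COLOR_BGR2HSV); m=cv2.inRange(hsv,(5,110,60),(22,255,255)); mm=m*0; mm[170:230,265:320]=m[170:230,265:320]
        v,u=np.nonzero(mm); pl=plane(np.c_[u,v],c,T,.046); r=cv2.minAreaRect((pl[:,:2]*1000).astype(np.float32)); print('lip',len(u),np.round(r[0],1),np.round(r[1],1),r[2],'z',np.median(z[v,u]))
E
```

```text
scene blade 138 a 0.0303 0.0992 z=0.0771 slope -0.002 b0 0.0008 slope 0.003 zmed 0.0768
scene handle 106 a -0.0946 -0.0301 z=0.0821 slope 0.003 b0 0.0030 slope 0.011 zmed 0.0822
lip 117 [566.1 -81.7] [ 11.6 122.1] 5.623071193695068 z 0.04565778888396921
side blade 88 a 0.0329 0.0966 z=0.0775 slope 0.003 b0 0.0003 slope -0.004 zmed 0.0777
side handle 67 a -0.0919 -0.032 z=0.0830 slope 0.013 b0 0.0037 slope 0.026 zmed 0.0821
lip 76 [567.1 -82.4] [ 11.4 115.5] 5.280684947967529 z 0.04676868839305792
wrist handle 3849 a -0.0939 -0.03 z=0.0835 slope 0.008 b0 0.0001 slope -0.001 zmed 0.0831
```

Call:
{"name": "move_arm", "arguments": {"targets": [0,0,-0.04,0,0,0,0,0,-0.036,0,0,0,0,0,0,0,0,0,0.02,0.002,0,0,0,0,0.02,0.002,0,0,0,0,0.016,0.0016,0,0,0,0,0.014,0.0014,0,0,0,0,0.008,0.001,0,0,0,0,0,0,0,0,0,0]}}

```text
time_s: 6.98
tool_pos: [0.4692, -0.0919, 0.0398]
orientation: [-0.051, 0.999, 0.0, 0.0]
wrist_force: [-0.9, -0.3, -1.1]
gripper_width: 0.123
grip_force: 58.7
```

Call:
{"name": "move_arm", "arguments": {"targets": [0,0,0.01,0,0,0,0.002,0.0002,0.014,0,0,0,0.004,0.0004,0.02,0,0,0,0.004,0.0004,0.02,0,0,0,0.005,0.0005,0.02,0,0,0,0.0145,0.0015,0.02,0,0,0,0.0145,0.0015,0.02,0,0,0,0.0145,0.0015,0.02,0,0,0,0,0,0,0,0,0]}}

```text
time_s: 8.1
tool_pos: [0.5001, -0.0888, 0.1127]
orientation: [-0.051, 0.999, -0.0, 0.002]
wrist_force: [0.1, -1.0, -0.1]
gripper_width: 0.123
grip_force: 58.7
```

```bash
python3 - <<'E'
from h import *
s=env.sense(); print(s['tool_pos'])
o=[]
for n in ('scene','side'):
    im,d,c,T=cam(n); np.savez(n+'3.npz',im=im,d=d,T=T); P=dpts(d,c,T)
    hsv=cv2.cvtColor(im,cv2.COLOR_BGR2HSV); m=cv2.inRange(hsv,(5,110,60),(22,255,255)); mm=m*0; mm[140:230,235:320]=m[140:230,235:320]
    v,u=np.nonzero(mm); print(n,len(u),np.median(P[v,u],0))
    o.append(cv2.resize(im[130:250,230:350],(390,390),interpolation=cv2.INTER_CUBIC))
cv2.imwrite('pics/m3.png',np.hstack(o))
E
```

```text
[ 0.50009994 -0.0888083   0.11274881]
scene 75 [ 0.59396159 -0.07268084  0.12149932]
side 52 [ 0.59545989 -0.06213964  0.12142289]
```

View pics/m3.png

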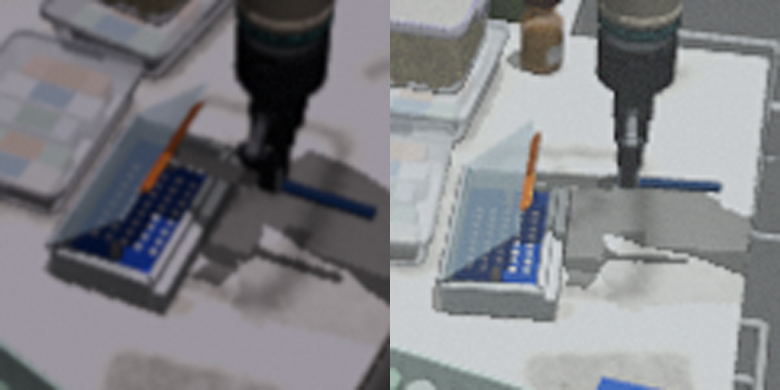

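Both views show the cover about 45° open and resting on the blade, with the spatula still straight in the grip. I'll continue along the arc.

Call:
{"name": "move_arm", "arguments": {"targets": [0.0197,0.002,0.0131,0,0,0,0.0197,0.002,0.0131,0,0,0,0.0197,0.002,0.0131,0,0,0,0.022,0.0023,0.006,0,0,0,0.022,0.0023,0.006,0,0,0,0.022,0.0023,0.006,0,0,0,0.0167,0.0017,0,0,0,0,0.0167,0.0017,0,0,0,0,0.0167,0.0017,0,0,0,0,0.013,0.0013,0,0,0,0,0.01,0.001,-0.004,0,0,0,0,0,0,0,0,0]}}

```text
time_s: 9.7
tool_pos: [0.5978, -0.0786, 0.1383]
orientation: [-0.051, 0.999, 0.0, 0.0]
wrist_force: [0.4, 0.1, -0.2]
gripper_width: 0.126
grip_force: 58.7
```

Call:
{"name": "move_arm", "arguments": {"targets": [-0.04,-0.004,0,0,0,0,-0.04,-0.004,0,0,0,0,-0.04,-0.004,0,0,0,0,0,-0.09,0,0,0,0,0,-0.09,0,0,0,0,0,-0.09,0,0,0,0,0,-0.09,0,0,0,0,0,0,-0.08,0,0,0,0,0,-0.08,0,0,0,0,0,-0.06,0,0,0,0,0,-0.03,0,0,0,0,0,-0.014,0,0,0,0,0,0,0,0,0,0,0,0,0,0,0]}}

```text
time_s: 11.45
tool_pos: [0.5382, -0.2651, 0.0076]
orientation: [-0.051, 0.999, -0.0, 0.001]
wrist_force: [-0.2, -0.5, -0.7]
gripper_width: 0.121
grip_force: 58.8
```

```bash
python3 - <<'E'
from h import *
s=env.sense(); tcp=s['tool_pos']; print(tcp,s['wrist_force'])
ux=np.array([.9947,.1025]); uy=np.array([-.1025,.9947])
o=[]
for n in ('scene','side'):
    im,d,c,T=cam(n); np.savez(n+'4.npz',im=im,d=d,T=T); P=dpts(d,c,T)
    hsv=cv2.cvtColor(im,cv2.COLOR_BGR2HSV); m=cv2.inRange(hsv,(5,110,60),(22,255,255)); mm=m*0; mm[130:230,225:320]=m[130:230,225:320]
    v,u=np.nonzero(mm); print(n,len(u),np.median(P[v,u],0))
    rel=P[...,:2]-tcp[:2]; a=rel@ux; b=rel@uy; z=P[...,2]
    for A in ((.035,.1),(-.1,-.03)):
        m=(a>A[0])&(a<A[1])&(abs(b)<.009)&(d>0); f=np.polyfit(a[m],z[m],1); print(A,m.sum(),f,np.median(z[m]))
    o.append(cv2.resize(im[110:270,210:370],(390,390),interpolation=cv2.INTER_CUBIC))
cv2.imwrite('pics/m4.png',np.hstack(o))
E
```

```text
[ 0.53821374 -0.26511325  0.00755852] [-0.24327542 -0.47829349 -0.71559487]
scene 93 [ 0.70133097 -0.06832453  0.15269843]
(0.035, 0.1) 84 [-0.19046929  0.01992718] 0.005556651183238948
(-0.1, -0.03) 202 [3.75781773 0.30486271] 0.01276465391585141
side 41 [ 0.70079596 -0.07669189  0.15600334]
(0.035, 0.1) 67 [-1.15108134  0.09379893] 0.006477955896956766
(-0.1, -0.03) 109 [2.34682045 0.21297156] 0.011256231677307937
```

View pics/m4.png

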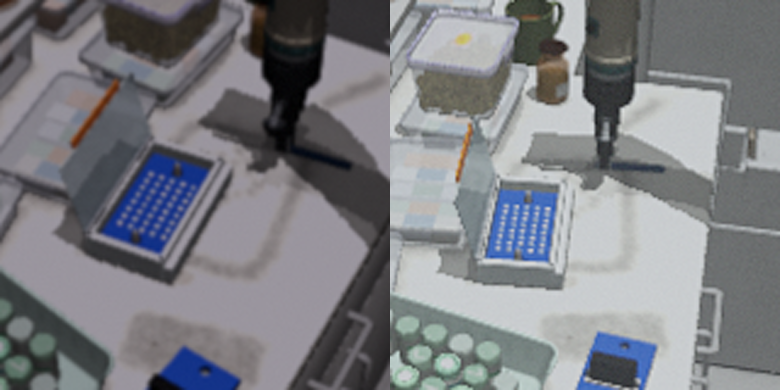

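Call:
{"name": "move_arm", "arguments": {"targets": [0,0,-0.007,0,0,0,0,0,0,0,0,0]}}

```text
time_s: 11.8
tool_pos: [0.5378, -0.2651, 0.0032]
orientation: [-0.051, 0.999, -0.0, 0.0]
wrist_force: [-0.1, -0.4, 0.4]
gripper_width: 0.127
grip_force: 59.0
```

Call:
{"name": "move_arm", "arguments": {"targets": [0,0,0,0,0,0,0,0,0,0,0,0,0,0,0,0,0,0,0,0,0,0,0,0,0,0,0,0,0,0,0,0,0,0,0,0,0,0,0.04,0,0,0,0,0,0.1,0,0,0,0,0,0.1,0,0,0,0,0,0.1,0,0,0,0,0,0.1,0,0,0,0,0,0.05,0,0,0,0.055,0.08,0,0,0,0,0.055,0.08,0,0,0,0,0.055,0.08,0,0,0,0,0.055,0.08,0,0,0,0,0.044,0.063,0,0,0,0,0,0,0,0,0,0,0,0,0,0,0,0], "fingers": -1}}

```text
time_s: 14.18
tool_pos: [0.6689, -0.0742, 0.2488]
orientation: [-0.051, 0.999, -0.001, -0.0]
wrist_force: [-0.6, -0.5, 0.8]
gripper_width: 1.001
grip_force: 0.0
```

```bash
python3 - <<'E'
from h import *
s=env.sense(); print(s['tool_pos'],s['joints'].round(2))
im,d,c,T=cam('wrist'); np.savez('w5.npz',im=im,d=d,T=T)
sc=cam('scene'); np.savez('scene5.npz',im=sc[0],d=sc[1],T=sc[3]); cv2.imwrite('pics/w5.png',np.hstack([cv2.resize(im,(480,360)),cv2.resize(sc[0][110:260,220:370],(320,360))[:360]]))
E
```

```text
[ 0.6688769  -0.0741718   0.24879341] [ 0.29  0.67 -0.39  1.42  0.27  1.11  1.52]
```

View pics/w5.png

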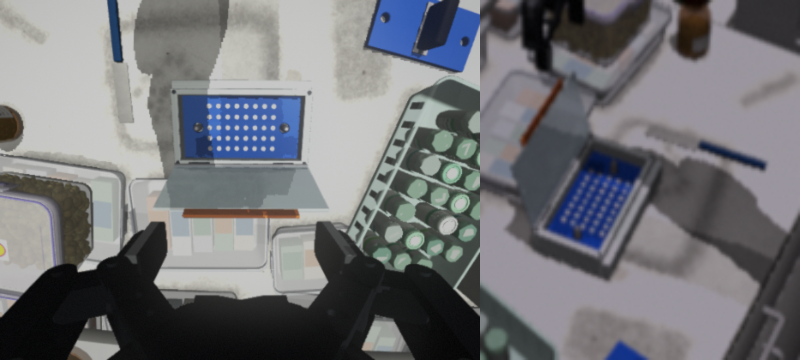

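The wrist view shows the press open, with dowels near (232,149) and (332,149) in full-size pixels and the cover leaning back. The spatula lies flat on the worktop beside the press.

```bash
python3 - <<'E'
from h import *
D=np.load('w5.npz'); im,d,T=D['im'],D['d'],D['T']; c=env.camera_info('wrist')
hsv=cv2.cvtColor(im,cv2.COLOR_BGR2HSV); b=(205,105,350,195)
sub=hsv[b[1]:b[3],b[0]:b[2]]
w=cv2.inRange(sub,(0,0,150),(180,90,255)); n,l,st,ce=cv2.connectedComponentsWithStats(w)
pts=np.array([ce[i]+[b[0],b[1]] for i in range(1,n) if 6<st[i,4]<70 and st[i,2]<10 and st[i,3]<10])
W=plane(pts,c,T,.024); print(len(pts)); 
r=cv2.minAreaRect((W[:,:2]*1000).astype(np.float32)); print('dots rect',r, 'mean',W.mean(0))
# frame outer top rim, z=.042: light metal
g=cv2.cvtColor(im,cv2.COLOR_BGR2GRAY)
cr=cv2.resize(im[125:175,210:355],None,fx=5.5,fy=5.5,interpolation=cv2.INTER_CUBIC); cv2.imwrite('pics/w5c.png',cr)
bl=cv2.inRange(hsv,(100,120,30),(130,255,255)); mm=bl*0; mm[b[1]:b[3],b[0]:b[2]]=bl[b[1]:b[3],b[0]:b[2]]
v,u=np.nonzero(mm); r=cv2.minAreaRect((plane(np.c_[u,v],c,T,.024)[:,:2]*1000).astype(np.float32)); print('blue',r)
E
```

```text
42
dots rect ((638.89501953125, -91.21123504638672), (91.04920959472656, 159.7799530029297), 1.5308258533477783) mean [ 0.62590498 -0.0773147   0.024     ]
blue ((626.7587890625, -76.90431213378906), (87.31489562988281, 166.39117431640625), 5.3404011726379395)
```

View pics/w5c.png

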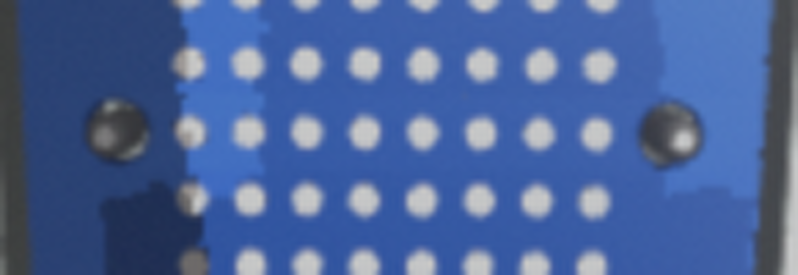

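The crop shows the two dowels at crop pixels (119,131) and (671,135), i.e. (231.6,148.8) and (332.0,149.5) in the picture. The 8 x 5 dot grid between them is clear.

```bash
python3 - <<'E'
from h import *
D=np.load('w5.npz'); im,d,T=D['im'],D['d'],D['T']; c=env.camera_info('wrist'); print(T[:3,3])
for z in (.028,.032,.036,.041):
    L,Rr=plane([[332,149.5],[231.6,148.8]],c,T,z); v=L-Rr; print(z,((L+Rr)/2).round(4),np.linalg.norm(v).round(4),np.degrees(np.arctan2(-v[0],v[1])).round(2))
hsv=cv2.cvtColor(im,cv2.COLOR_BGR2HSV); b=(235,115,330,185)
w=cv2.inRange(hsv[b[1]:b[3],b[0]:b[2]],(0,0,110),(180,110,255)); n,l,st,ce=cv2.connectedComponentsWithStats(w)
pts=np.array([ce[i]+[b[0],b[1]] for i in range(1,n) if 6<st[i,4]<60 and st[i,2]<10 and st[i,3]<10])
W=plane(pts,c,T,.024)
r=cv2.minAreaRect((W[:,:2]*1000).astype(np.float32)); print(len(pts),r,W.mean(0))
for n in ('scene','side'):
  D=np.load(n+('5' if n=='scene' else '4')+'.npz'); im,T=D['im'],D['T']; c=env.camera_info(n); hsv=cv2.cvtColor(im,cv2.COLOR_BGR2HSV)
  m=cv2.inRange(hsv,(100,100,20),(130,255,255)); mm=m*0; 
  b=(245,165,310,215) if n=='scene' else (240,175,300,220)
  mm[b[1]:b[3],b[0]:b[2]]=m[b[1]:b[3],b[0]:b[2]]; v,u=np.nonzero(mm); r=cv2.minAreaRect((plane(np.c_[u,v],c,T,.024)[:,:2]*1000).astype(np.float32)); print(n,len(u),r)
E
```

```text
[ 0.59886018 -0.08017561  0.39188786]
0.028 [ 0.6263 -0.0762  0.028 ] 0.1228 5.44
0.032 [ 0.626  -0.0762  0.032 ] 0.1215 5.44
0.036 [ 0.6257 -0.0763  0.036 ] 0.1201 5.44
0.041 [ 0.6253 -0.0763  0.041 ] 0.1184 5.44
39 ((626.27587890625, -77.03623962402344), (60.48283004760742, 91.4750747680664), 5.555540561676025) [ 0.62528232 -0.07594032  0.024     ]
scene 875 ((629.5153198242188, -83.23225402832031), (82.46873474121094, 155.33212280273438), 5.122744083404541)
side 534 ((628.484130859375, -87.59508514404297), (85.61361694335938, 148.05270385742188), 5.665152549743652)
```

Call:
{"name": "move_arm", "arguments": {"targets": [-0.054,0.079,-0.005,0,0,-0.0667,-0.054,0.079,-0.005,0,0,-0.0667,-0.054,0.079,-0.005,0,0,-0.0667,-0.054,0.079,-0.005,0,0,-0.0667,-0.054,0.079,-0.005,0,0,-0.0667,-0.054,0.079,-0.005,0,0,-0.0667,0,0,0,0,0,0,0,0,0,0,0,0]}}

```text
time_s: 15.28
tool_pos: [0.508, 0.1621, 0.2333]
orientation: [0.055, 0.999, -0.0, 0.0]
wrist_force: [-0.3, 0.0, -0.1]
gripper_width: 0.998
grip_force: 0.0
```

```bash
python3 - <<'E'
from h import *
s=env.sense(); M=R.from_quat(s['orientation']).as_matrix(); print(s['tool_pos'],np.degrees(np.arctan2(-M[1,0],-M[0,0])))
im,d,c,T=cam('wrist'); np.savez('w6.npz',im=im,d=d,T=T)
hsv=cv2.cvtColor(im,cv2.COLOR_BGR2HSV); m=cv2.inRange(hsv,(100,120,30),(130,255,255)); m[230:]=0
n,l,st,ce=cv2.connectedComponentsWithStats(m); print(st[st[:,4]>100].tolist())
m=((st[l,4]>100)&(l>0)).astype(np.uint8)
v,u=np.nonzero(m); r=cv2.minAreaRect((plane(np.c_[u,v],c,T,.012)[:,:2]*1000).astype(np.float32)); print(r)
b=(u.min()-5,v.min()-5,u.max()+6,v.max()+6); print(b)
cv2.imwrite('pics/w6c.png',cv2.resize(im[b[1]:b[3],b[0]:b[2]],None,fx=5,fy=5,interpolation=cv2.INTER_CUBIC)[:600,:800])
E
```

```text
[0.50795133 0.16210961 0.23334044] -6.265271252591771
[[0, 0, 560, 420, 228654], [217, 116, 124, 64, 6546]]
((464.5201416015625, 165.01992797851562), (148.57652282714844, 76.07007598876953), 83.72867584228516)
(np.int64(212), np.int64(111), np.int64(346), np.int64(185))
```

View pics/w6c.png

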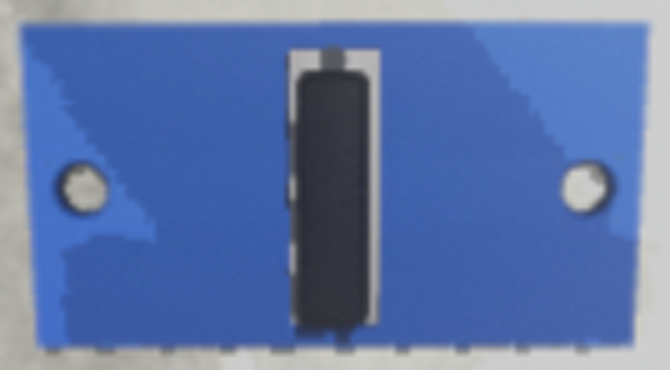

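The crop shows the plate square in the view, with holes at crop pixels (82,188) and (588,188), i.e. picture pixels (228.4,148.6) and (329.6,148.6). I'll refine holes and dowels as non-blue blobs with the same method.

```bash
python3 - <<'E'
from h import *
c=env.camera_info('wrist'); K=5
def blob(im,p,r=8):
    x,y=int(round(p[0])),int(round(p[1])); s=im[y-r:y+r+1,x-r:x+r+1]
    s=cv2.resize(s,None,fx=K,fy=K,interpolation=cv2.INTER_CUBIC); h=cv2.cvtColor(s,cv2.COLOR_BGR2HSV)
    m=255-cv2.inRange(h,(100,110,45),(130,255,255))
    n,l,st,ce=cv2.connectedComponentsWithStats(m)
    i=min((i for i in range(1,n) if st[i,4]>60*1),key=lambda i:np.hypot(*(ce[i]-K*(r+.5)))); 
    q=ce[i]; return [(q[0]+.5)/K-.5+x-r,(q[1]+.5)/K-.5+y-r],st[i].tolist()
for f,ps,zs in (('w5',[(332,149.5),(231.6,148.8)],(.024,.03,.036)),('w6',[(329.6,148.6),(228.4,148.6)],(.006,.009,.012))):
    D=np.load(f+'.npz'); q=[blob(D['im'],p) for p in ps]; print(f,q)
    for z in zs:
        L,Rr=plane([a[0] for a in q],c,D['T'],z); v=L-Rr; print(z,((L+Rr)/2).round(4),np.linalg.norm(v).round(4),np.degrees(np.arctan2(-v[0],v[1])).round(2))
E
```

```text
w5 [([np.float64(331.41865456046224), np.float64(149.03309946347503)], [12, 9, 56, 57, 2423]), ([np.float64(230.97128245476003), np.float64(148.35059008654602)], [8, 9, 58, 58, 2542])]
0.024 [ 0.6261 -0.0769  0.024 ] 0.1242 5.45
0.03 [ 0.6257 -0.077   0.03  ] 0.1222 5.45
0.036 [ 0.6252 -0.077   0.036 ] 0.1201 5.45
w6 [([np.float64(328.5649722735675), np.float64(148.02273567467654)], [9, 11, 53, 53, 2164]), ([np.float64(228.4437199358632), np.float64(148.28583645109566)], [21, 14, 48, 49, 1871])]
0.006 [0.4648 0.1652 0.006 ] 0.1246 -6.11
0.009 [0.4646 0.1652 0.009 ] 0.1236 -6.11
0.012 [0.4643 0.1653 0.012 ] 0.1225 -6.11
```

Call:
{"name": "move_arm", "arguments": {"targets": [-0.088,0.009,0,0,0,0,0,0,-0.1,0,0,0,0,0,-0.1,0,0,0,0,0,-0.1,0,0,0,0,0,-0.07,0,0,0,0,0,-0.04,0,0,0,0,0,-0.02,0,0,0,0,0,0,0,0,0]}}

```text
time_s: 16.32
tool_pos: [0.4638, 0.1673, 0.0177]
orientation: [0.055, 0.999, -0.0, -0.0]
wrist_force: [0.5, -0.4, -1.0]
gripper_width: 0.999
grip_force: 0.0
```

Call:
{"name": "move_arm", "arguments": {"targets": [0,0,0,0,0,0,0,0,0,0,0,0,0,0,0,0,0,0,0,0,0,0,0,0,0,0,0,0,0,0,0,0,0,0,0,0,0,0,0,0,0,0,0,0,0,0,0,0], "fingers": 1}}

```text
time_s: 17.32
tool_pos: [0.4635, 0.1678, 0.0185]
orientation: [0.054, 0.999, -0.0, 0.0]
wrist_force: [-1.5, -1.3, 5.2]
gripper_width: 0.176
grip_force: 59.7
```

```bash
python3 - <<'E'
from h import *
s=env.sense(); M=R.from_quat(s['orientation']).as_matrix(); print(s['tool_pos'],np.degrees(np.arctan2(-M[1,0],-M[0,0])),s['gripper_width'],s['wrist_force'])
im,d,c,T=cam('wrist'); np.savez('w7.npz',im=im,d=d,T=T); print(plane([[280,210]],c,T,.012))
cv2.imwrite('pics/w7.png',im)
hsv=cv2.cvtColor(im,cv2.COLOR_BGR2HSV); m=cv2.inRange(hsv,(100,110,45),(130,255,255))
v,u=np.nonzero(m); print(u.min(),u.max(),v.min(),v.max(),len(u))
E
```

```text
[0.46352578 0.16783115 0.01845802] -6.190708681986704 0.17604631508558904 [-1.48077207 -1.2769926   5.20670437]
[[0.4365243  0.17151097 0.012     ]]
139 422 188 304 22143
```

View pics/w7.png

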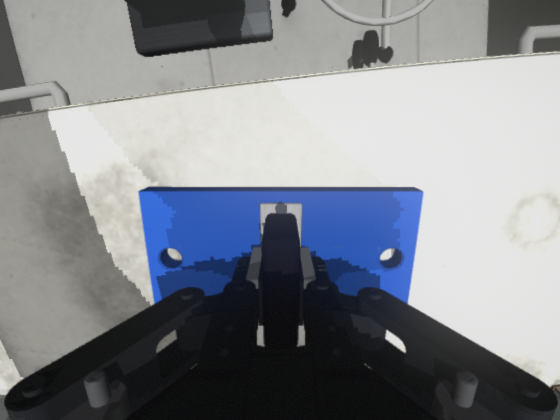

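The wrist view shows the bar gripped, with both plate holes visible at (171,257) and (391,257). I've now used up my picture allowance (11 viewed, one over the 10 allowed), so everything from here is done from numbers only.

```bash
python3 - <<'E'
from h import *
D=np.load('w7.npz'); im,d,T=D['im'],D['d'],D['T']; c=env.camera_info('wrist')
tcp=np.array([.46353,.16783]); th=np.radians(-6.15); ux=np.array([np.cos(th),np.sin(th)]); uy=np.array([-ux[1],ux[0]])
hsv=cv2.cvtColor(im,cv2.COLOR_BGR2HSV); q=[]
for x,y in ((391,257),(171,257)):
    m=255-cv2.inRange(hsv[y-16:y+17,x-16:x+17],(100,110,45),(130,255,255))
    n,l,st,ce=cv2.connectedComponentsWithStats(m); i=min((i for i in range(1,n) if st[i,4]>40),key=lambda i:np.hypot(*(ce[i]-16))); print(st[i]); q.append(ce[i]+[x-16,y-16])
for z in (.009,.012):
    L,Rr=plane(q,c,T,z); v=L-Rr; mid=((L+Rr)/2)[:2]; print(z,mid.round(4),np.linalg.norm(v).round(4),np.degrees(np.arctan2(-v[0],v[1])).round(2),'rel tool x,y',((mid-tcp)@ux).round(4),((mid-tcp)@uy).round(4))
E
```

```text
[  5   7  16  13 153]
[ 11   7  16  13 139]
0.009 [0.4634 0.1689] 0.1219 -6.18 rel tool x,y -0.0002 0.001
0.012 [0.462 0.169] 0.1195 -6.18 rel tool x,y -0.0016 0.001
```

Call:
{"name": "move_arm", "arguments": {"targets": [0,0,0.06,0,0,0,0,0,0.1,0,0,0,0,0,0.08,0,0,0,0,-0.0972,0,0,0,0.0777,0,-0.0972,0,0,0,0.0777,0,-0.0972,0,0,0,0.0777,0,-0.0972,0,0,0,0.0777,0,-0.0972,0,0,0,0.0777,0.08,0,0,0,0,0,0.08,0,0,0,0,0,0.08,0,0,0,0,0,0.08,0,0,0,0,0,0,0,0,0,0,0,0,0,0,0,0,0]}}

```text
time_s: 19.12
tool_pos: [0.6219, -0.0748, 0.1372]
orientation: [-0.048, 0.999, 0.0, -0.001]
wrist_force: [-0.7, 0.7, -2.4]
gripper_width: 0.182
grip_force: 59.1
```

```bash
cat > chk.py <<'E'
from h import *
s=env.sense(); M=R.from_quat(s['orientation']).as_matrix(); tcp=s['tool_pos']; print(tcp,'yaw',np.degrees(np.arctan2(-M[1,0],-M[0,0])),'zaxis',M[:,2].round(4),s['gripper_width'],s['wrist_force'],s['moment'])
for n in ('scene','side'):
    im,d,c,T=cam(n); P=dpts(d,c,T); np.savez(n+'8.npz',im=im,d=d,T=T)
    hsv=cv2.cvtColor(im,cv2.COLOR_BGR2HSV); m=cv2.inRange(hsv,(100,110,40),(130,255,255))
    z=P[...,2]; m=(m>0)&(np.linalg.norm(P[...,:2]-tcp[:2],axis=2)<.12)&(abs(z-(tcp[2]-.0065))<.008)&(d>0)
    v,u=np.nonzero(m)
    if len(u)<20: print(n,len(u)); continue
    A=np.c_[P[v,u,0]-tcp[0],P[v,u,1]-tcp[1],np.ones(len(u))]; f=np.linalg.lstsq(A,z[v,u],rcond=None)[0]
    pl=plane(np.c_[u,v],c,T,tcp[2]-.0065); r=cv2.minAreaRect((pl[:,:2]*1000).astype(np.float32)); print(n,len(u),'top z-tcp',(f[2]-tcp[2]).round(4),'slopes',f[:2].round(3),np.round(r[0],1),np.round(r[1],1),round(r[2],2))
    o=cv2.inRange(hsv,(5,110,60),(22,255,255))>0; o&=(abs(P[...,0]-.70)<.05)&(abs(P[...,1]+.07)<.08)&(z>.1)
    print(' lip',o.sum(),np.median(P[o],0).round(4) if o.any() else '')
E
python3 chk.py
```

```text
[ 0.62189048 -0.07475595  0.13718327] yaw 5.495985549746778 zaxis [-0.0027 -0.     -1.    ] 0.18156788993962356 [-0.7365322   0.6579082  -2.38737704] [ 0.02884101  0.00868996 -0.01998977]
scene 682 top z-tcp -0.0069 slopes [ 0.006 -0.003] [619.4 -68.8] [ 82.  153.9] 4.62
 lip 67 [ 0.7004 -0.0502  0.1532]
side 414 top z-tcp -0.0056 slopes [-0.005 -0.014] [621.7 -67.1] [ 78.4 155.5] 6.2
 lip 30 [ 0.702  -0.0571  0.1564]
```

Call:
{"name": "move_arm", "arguments": {"targets": [0.0054,-0.001,-0.04,0,0,0,0,0,-0.06,0,0,0,0,0,-0.044,0,0,0,0,0,0,0,0,0,0,0,0,0,0,0]}}

```text
time_s: 19.85
tool_pos: [0.6263, -0.0752, 0.0662]
orientation: [-0.048, 0.999, 0.0, 0.0]
wrist_force: [0.3, -0.1, -1.5]
gripper_width: 0.176
grip_force: 59.0
```

```bash
cat > fit.py <<'E'
from h import *
s=env.sense(); M=R.from_quat(s['orientation']).as_matrix(); tcp=s['tool_pos']; print(tcp.round(4),'yaw',np.degrees(np.arctan2(-M[1,0],-M[0,0])).round(2),s['wrist_force'].round(1),s['moment'].round(2))
# plate vs frame in the same image: blue rect at plate top, frame's well
for n in ('scene','side'):
    im,d,c,T=cam(n); P=dpts(d,c,T); z=P[...,2]; np.savez(n+'9.npz',im=im,d=d,T=T)
    hsv=cv2.cvtColor(im,cv2.COLOR_BGR2HSV); m=cv2.inRange(hsv,(100,110,40),(130,255,255))
    m=(m>0)&(np.linalg.norm(P[...,:2]-tcp[:2],axis=2)<.12)&(abs(z-(tcp[2]-.0065))<.006)&(d>0)
    v,u=np.nonzero(m); pl=plane(np.c_[u,v],c,T,tcp[2]-.0065); r=cv2.minAreaRect((pl[:,:2]*1000).astype(np.float32)); print(n,len(u),'z-tcp',np.median(z[m]-tcp[2]).round(4),np.round(r[0],1),np.round(r[1],1),round(r[2],2))
E
python3 fit.py
```

```text
[ 0.6263 -0.0752  0.0662] yaw 5.49 [ 0.3 -0.1 -1.5] [ 0.06 -0.    0.01]
scene 632 z-tcp -0.0067 [624.7 -70.7] [ 81.6 153.7] 5.76
side 401 z-tcp -0.0052 [626.2 -70.1] [ 78.5 153.9] 5.48
```

Call:
{"name": "move_arm", "arguments": {"targets": [-0.0034,0,-0.006,0,0,0,0,0,-0.006,0,0,0,0,0,-0.006,0,0,0,0,0,-0.006,0,0,0,0,0,0,0,0,0]}}

```text
time_s: 20.58
tool_pos: [0.6247, -0.0766, 0.0537]
orientation: [-0.047, 0.999, -0.001, 0.0]
wrist_force: [1.0, -3.4, -2.9]
gripper_width: 0.176
grip_force: 59.0
```

Call:
{"name": "move_arm", "arguments": {"targets": [0,-0.003,0,0,0,0,0,0,-0.006,0,0,0,0,0,-0.006,0,0,0,0,0,-0.006,0,0,0,0,0,0,0,0,0]}}

```text
time_s: 21.2
tool_pos: [0.6244, -0.0769, 0.0446]
orientation: [-0.048, 0.999, 0.0, -0.0]
wrist_force: [1.8, -1.8, -2.5]
gripper_width: 0.176
grip_force: 59.0
```

Call:
{"name": "move_arm", "arguments": {"targets": [0,0,-0.006,0,0,0,0,0,-0.006,0,0,0,0,0,-0.006,0,0,0,0,0,-0.004,0,0,0,0,0,0,0,0,0,0,0,0,0,0,0]}}

```text
time_s: 21.95
tool_pos: [0.6245, -0.0768, 0.0354]
orientation: [-0.048, 0.999, -0.0, 0.0]
wrist_force: [-1.7, -2.7, 9.2]
gripper_width: 0.177
grip_force: 61.0
```

Call:
{"name": "move_arm", "arguments": {"targets": [0,0,-0.003,0,0,0,0,0,-0.003,0,0,0,0,0,0,0,0,0,0,0,0,0,0,0]}}

```text
time_s: 22.45
tool_pos: [0.6245, -0.0769, 0.0344]
orientation: [-0.048, 0.999, -0.001, 0.0]
wrist_force: [-5.9, -2.0, 24.4]
gripper_width: 0.174
grip_force: 63.0
```

Call:
{"name": "move_arm", "arguments": {"targets": [0,0,0,0,0,0,0,0,0,0,0,0,0,0,0,0,0,0,0,0,0,0,0,0]}}

```text
time_s: 22.95
tool_pos: [0.6246, -0.0769, 0.0344]
orientation: [-0.048, 0.999, -0.001, 0.0]
wrist_force: [-7.2, -0.9, 24.3]
gripper_width: 0.176
grip_force: 63.0
```

```bash
python3 chk.py; python3 - <<'E'
from h import *
ux=np.array([.9947,.1025]); uy=np.array([-.1025,.9947]); t=np.array([.5378,-.2651])
for n in ('scene','side'):
    D=np.load(n+'8.npz'); im,d,T=D['im'],D['d'],D['T']; c=env.camera_info(n); P=dpts(d,c,T); rel=P[...,:2]-t; a=rel@ux; b=rel@uy
    m=(a>-.1)&(a<.1)&(abs(b)<.004)&(d>0); print(n,'spatula zone z',np.percentile(P[...,2][m],[5,50,95]).round(4))
    hsv=cv2.cvtColor(im,cv2.COLOR_BGR2HSV); v=(cv2.inRange(hsv,(80,80,40),(98,255,255))>0)&(abs(P[...,0]-.455)<.04)&(abs(P[...,1]-.407)<.04); print(' vial',np.median(P[v],0).round(3))
E
```

```text
[ 0.62456314 -0.07689432  0.03443648] yaw 5.464051394649071 zaxis [ 9.0e-04 -1.4e-03 -1.0e+00] 0.17638388322797535 [-7.17037506 -0.86686951 24.28629656] [-0.30631903  1.42278392  0.03856192]
scene 542 top z-tcp -0.0063 slopes [ 0.003 -0.002] [626.  -77.2] [ 78.  148.8] 5.4
 lip 60 [ 0.7002 -0.051   0.1539]
side 330 top z-tcp -0.0059 slopes [-0.009 -0.002] [625.4 -79.2] [ 79.6 139.2] 5.27
 lip 32 [ 0.702  -0.0611  0.1567]
scene spatula zone z [-0.0012  0.0045  0.0098]
 vial [0.453 0.406 0.061]
side spatula zone z [-0.0018  0.0054  0.0107]
 vial [0.455 0.41  0.061]
```

Plate top is at 28 mm (fully down), level, held with steady force; cover leans back, spatula flat, vial unmoved.

```bash
python3 -c "
from station import env
print(env.finish_job())"
```

```text
the job is handed in; nothing more can be done
None
```

The job is handed in at about 23 s: cover levered open and leaning back, spatula flat beside the press, upper plate held fully down at about 24 N, vial not moved (the bottle was never approached, but I didn't re-measure it), and I viewed 11 pictures, one over the limit of 10.

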